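# Strip a tube rack's upper plate for the washer

### The job

The tube rack's upper plate is due for washing. Swing its two latches fully clear of the plate, lift the plate by its grip bar straight up and level until it is free of its two locating pins, so that it neither cocks nor jams, and then lower it, without dropping it, into the one washing nest whose recess has the plate's outline, lying flat and fully home. Leave everything else on the table where it stands.

Things in the scene. Friction and masses are not known exactly. Their poses are not given: they have to be found in the camera images.
- plate_handle (a point): Centre of the grip bar of the rack's white plastic upper plate. The bar is 60 mm long along x, 12 mm wide along y, 16 mm tall, on two feet over the plate's middle; this point is 30 mm above the plate's top face and 38 mm above its underside. The plate balances within 6 mm of it. Axes: x along the plate towards its end tongue, z up.
- plate_under (a point): Middle of the plate's underside, 38 mm straight below plate_handle, same axes. The plate is 170 x 90 x 8 mm with ten 17 mm tube holes in two rows and, at its +x end only, a 22 mm long, 40 mm wide tongue (so it runs from x = -85 to +107 mm, y = +-45 mm of this point). Mass 0.2 to 0.42 kg.
- rack_seat (a point): Fixed tube rack (base 200 x 140 mm): this point is where plate_under sits when the plate is on the rack, 52 mm above the table; axes as the plate's when it is on. Two upright steel locating pins, 8 mm thick, stand at x = +-74 mm, y = 0, and reach 30 mm above this point (22 mm above the plate's top face) through 11 mm holes in the plate.
- latch_left (a joint): Turn latch on the rack's +y side: rad; 0 = tongue square over the plate's edge, holding it down. Turns either way, positive counter-clockwise from above, stops at +-2.2, stays where left (about 2 N at the stub moves it). Beyond +-1.3 the tongue is wholly off the plate; starts within +-0.35.
- latch_right (a joint): Turn latch on the rack's -y side: rad; 0 = tongue square over the plate's edge, holding it down. Turns either way, positive counter-clockwise from above, stops at +-2.2, stays where left (about 2 N at the stub moves it). Beyond +-1.3 the tongue is wholly off the plate; starts within +-0.35.
- latch_left_pivot (a point): Axis of latch_left, on a post beside the plate at x = -45, y = +60 mm in rack_seat's axes; this point is on the top face of its tongue, 67 mm above the table. The aluminium tongue is 10 mm wide, 6 mm thick, reaches 32 mm from the axis and at 0 points to rack -y.
- latch_right_pivot (a point): Axis of latch_right, at x = +45, y = -60 mm in rack_seat's axes, on the tongue's top face, 67 mm above the table; the same latch, but at 0 its tongue points to rack +y.
- latch_left_stub (a point): Middle of the upright round stub (10 mm thick, 24 mm tall, from the tongue's top face up) near the tongue's tip, 26 mm from the latch's axis; push it sideways to swing the latch.
- latch_right_stub (a point): The same for latch_right.
- nest_long_floor (a point): Aluminium washing nest, fixed, 232 x 130 x 18 mm, with an 8 mm deep, black-floored recess cut to the upper plate's outline with its end tongue, 3 mm play all round. This point is on the recess floor (10 mm above the table), where plate_under comes to lie; x points to the recess's tongue end, z up.
- nest_short_floor (a point): A second nest of aluminium, of the same outer size for another plate: its recess is shorter (142 x 76 mm, with a side notch), so the upper plate does not go in. Point on the recess floor, 10 mm above the table.
- cup_a: Bystander: specimen cup, 40 mm wide, 55 mm tall. Origin under its centre.
- tall_bottle: Bystander: slim bottle, 40 mm wide, 140 mm tall. Origin under its centre.
- label_roll: Bystander: paper label roll, 44 mm wide, 30 mm tall. Origin under its centre.
- tube_block: Bystander: block 44 x 44 mm with four capped tubes, 88 mm tall in all. Origin under its centre.
- flask: Bystander: white bottle, 60 mm wide, 120 mm tall. Origin under its centre.
- tip_box: Bystander: pipette tip box 70 x 110 x 46 mm. Origin under its centre.
- marker: Bystander: pen 112 mm long, 12 mm thick, lying on the table. Origin under its centre.
- plate: The upper plate itself; its origin is plate_under. All its sizes are given there and at plate_handle.
- rack: The tube rack itself, fixed; origin on the table, 52 mm below rack_seat.
There are look-alikes about, which are no part of the job. Leave any purple look-alike of the rack alone.

How it is judged:
By the outcome, as a careful person would: the job done as asked, in the order asked, and still so for the second after the job is handed in, with the robot touching nothing.
It also fails if it takes over 72 s, if anything falls off the work surface, if the arm or the gripper's body presses on something with over 40 N, if the wrist force passes 120 N, or if a joint passes its speed limit or range.

### The arm

A 7-joint arm with a two-finger parallel gripper is mounted at the origin on the work surface. World frame = base frame: x ahead of the robot, y to its left, z up, the work surface at z = 0. Lengths are in mm, angles in rad, forces in N, time in s.
With the tool pointing down it reaches from about 400 to 875 mm from the base axis. Payload 4.4 kg.
Tool frame: the origin (TCP) lies between the finger pads; the fingertips stand ctrl.finger_overhang ahead of it and the grasp point (between the pads) lies 11 mm behind it (ctrl.finger_overhang is the distance from the TCP to the fingertips, in mm); z points along the fingers, y is the direction in which the jaws open and shut (so a half turn about z gives the same grasp; the last joint's range is limited). The gripper opens to 85 mm and grips with 20 to 120 N. Pads are 22 mm wide; open, the fingers measure 114 mm over their backs; the gripper's body (76 mm by 85 mm) begins 54 mm behind the grasp point. The pads swing forward as they close: fully open they stand 13 mm farther back than shut.
Start: joints at [1.169, 0.628, 0.038, 1.517, -0.027, 0.996, -0.02], TCP at [214.219, -613.7, 239.313] pointing down, gripper open.
Joint ranges: [-3.06, 3.06], [-0.37, 2.12], [-1.25, 1.32], [0.18, 2.47], [-1.1, 4.24], [0.23, 1.98], [-2.94, 2.94]. Speed limits (rad/s): [2.57, 2.57, 3.14, 3.14, 3.14, 3.14, 3.14].

### API

Orientations are given as [roll, pitch, yaw] about the fixed x, y, z axes, in that order (R = Rz(yaw) Ry(pitch) Rx(roll)).
In Python, from cell import ctrl gives the robot as it stands. The module is installed in compiled form; this text tells all that it offers.
- The arm moves only by the tool step_arm, never from a script. Its argument "deltas" is a list that holds one entry, the list of rows, each a list of 7 numbers: the opening, from 0 (shut) to 1 (fully open), then the shift along the world's x, y, z in mm, then the turn, a rotation vector about the world's x, y, z in rad. In form: [[[grip, tx, ty, tz, rx, ry, rz], ...]]. A call has 1 to 10 rows; each row shifts and turns the commanded pose from where the row before left it; what a row does not reach is not made up. A row lasts 1/12 s, in which the tool goes at most 41.7 mm and 7.16 degrees, less where a joint would pass 70% of its speed; a pose out of reach is approached as far as the arm can. A call is refused whole if a number of a shift passes 41.7 or a number of a turn 0.125, either way. A call with a gripper value outside its range is refused whole. The fingers move at their own pace and stop on an object; the grip force is fixed at half the most. Time passes only in rows, so rows that do not move let the fingers close. It gives the time, the measured TCP pose, the force and the opening at its end, in the units of the state.
- ctrl.read_state(): the state, without advancing time (a new reading comes with each control period).
- ctrl.get_image(name): name is "scene" or "top" or "wrist"; returns (picture, depth): 400x640x3 uint8, red, green, blue; 400x640 float32, mm along the optical axis (not along the pixel's ray), 0 where there is no reading.
- ctrl.camera_info(name): a dict with "intrinsics" (3x3 intrinsics, pixels), "distortion" ([k1, k2, p1, p2, k3] as OpenCV has them; the pictures are not rectified), "rvec" (rotation vector, rad) and "tvec" (3), from world to camera coordinates, as OpenCV has them. Camera axes: x right, y down, z forward; pixel columns grow to the right and rows downward; lengths in mm; the calibration is good to about 2 mm. A picture is of the moment at which its call begins: read the wrist's pose just before it. camera_info takes no time and is no camera call; for the wrist camera it gives the pose at the moment of the call.
- ctrl.finish_job(): hands the job in, once; it reports no verdict.
The state is a dict: "clock": time; "qpos": joint angles; "qd": joint speeds; "tau": joint torques, N m; "eef_pos": TCP position; "tool_rot": TCP orientation; "force": force on the tool from outside, world axes, zero at the start; "torque": the same for the moment, N m; "width": finger opening in mm.
Only numpy, scipy, OpenCV 4.12 (cv2) and the standard library are available. Lean on these libraries where they do the work, as an engineer would, in place of code of your own. Each camera call takes 0.05 s, during which the arm holds its last target.

## Working session

There is one attempt and no reset: what is moved stays moved. The work goes in short steps, Python scripts to look and compute and a tool call to move; the robot and the scene stay as the last step left them, time stands still between calls to the robot, and variables do not carry over. Pictures are saved under pics/ and viewed, and the job is handed in when it is done.

Besides the shell and the picture viewer there is one more tool, called after ">>>" as name([rows], argument=value, ...), one row to a line, values as JSON. step_arm: Moves the arm, as the interface text tells. Its arguments: {"type":"object","properties":{"deltas":{"type":"array"}},"required":["deltas"]}

```bash
mkdir -p pics
cat > h.py <<'E'
import numpy as np, cv2
from cell import ctrl
def grab(n,tag):
    info=ctrl.camera_info(n); im,d=ctrl.get_image(n)
    cv2.imwrite(f'pics/{tag}.png',cv2.cvtColor(im,cv2.COLOR_RGB2BGR))
    np.savez(f'{tag}.npz',im=im,d=d,K=info['intrinsics'],D=info['distortion'],r=info['rvec'],t=info['tvec'])
def load(tag):
    z=np.load(f'{tag}.npz'); return {k:z[k] for k in z.files}
def ray(c,uv):
    uv=np.array(uv,float).reshape(-1,1,2)
    n=cv2.undistortPoints(uv,np.array(c['K'],float),np.array(c['D'],float)).reshape(-1,2)
    R=cv2.Rodrigues(np.array(c['r'],float))[0]; t=np.array(c['t'],float).ravel()
    d=np.c_[n,np.ones(len(n))]@R; o=-R.T@t
    return o,d
def plane(c,uv,z):
    o,d=ray(c,uv); return o+d*((z-o[2])/d[:,2])[:,None]
def dep(c,uv):
    o,d=ray(c,uv); uv=np.array(uv,int).reshape(-1,2)
    return o+d*c['d'][uv[:,1],uv[:,0]][:,None]
def cloud(c):
    h,w=c['d'].shape; u,v=np.meshgrid(np.arange(w),np.arange(h))
    P=dep(c,np.stack([u.ravel(),v.ravel()],1)); return P.reshape(h,w,3)
def proj(c,P):
    return cv2.projectPoints(np.array(P,float).reshape(-1,1,3),c['r'].astype(float),c['t'].astype(float),c['K'].astype(float),c['D'].astype(float))[0].reshape(-1,2)
E
python3 - <<'E'
from h import *
s=ctrl.read_state(); print(s, ctrl.finger_overhang)
for n in ['scene','top','wrist']:
    grab(n,n+'0')
    c=load(n+'0'); R=cv2.Rodrigues(c['r'])[0]; print(n,c['K'].tolist(),c['D'],-R.T@c['t'].ravel())
E
```

```text
{'clock': 0.0, 'qpos': array([ 1.16919476,  0.62938199,  0.03847048,  1.51840365, -0.02700457,
        0.99631039, -0.01999364]), 'qd': array([ 0.00038662, -0.00013248, -0.00091691,  0.00049944, -0.00172735,
        0.00093487, -0.00055431]), 'tau': array([-3.43189686e-04, -5.63392639e+01,  1.22583613e+00, -1.93445313e+01,
        1.08653257e-02,  1.06102740e-02, -1.87758928e-05]), 'eef_pos': array([ 213.99390719, -613.08961267,  238.35497551]), 'tool_rot': array([-3.13960859e+00,  4.18960921e-05,  3.35781597e-01]), 'force': array([ 0.76600341, -0.4636542 , -0.11521147]), 'torque': array([-0.02302735,  0.04295287,  0.01192045]), 'width': 85.05917868980892} 8.0
scene [[443.43233150424226, 0.0, 319.1299590518226], [0.0, 443.43233150424226, 197.7456277975072], [0.0, 0.0, 1.0]] [-0.06534564  0.          0.          0.          0.        ] [1167.84436303  514.20960974  795.55094842]
top [[386.3083223384138, 0.0, 322.4985128714907], [0.0, 386.3083223384138, 191.08003517009993], [0.0, 0.0, 1.0]] [-0.0396542  0.         0.         0.         0.       ] [ 301.68558885   -9.34563142 1170.09452911]
wrist [[291.3148583423674, 0.0, 318.06979700760456], [0.0, 291.3148583423674, 198.6594805403109], [0.0, 0.0, 1.0]] [0.0026502 0.        0.        0.        0.       ] [ 281.19074256 -590.35091277  372.81943253]
```

View pics/top0.png

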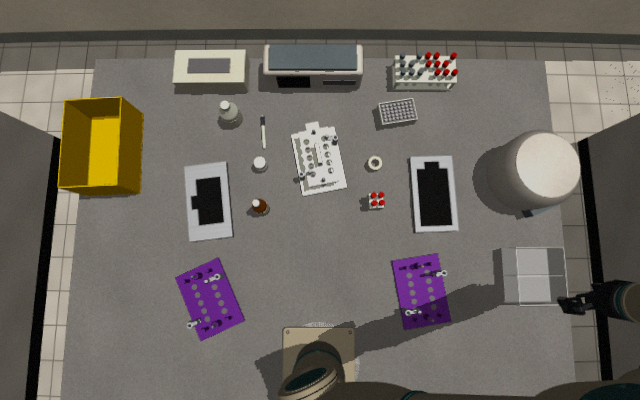

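View pics/scene0.png

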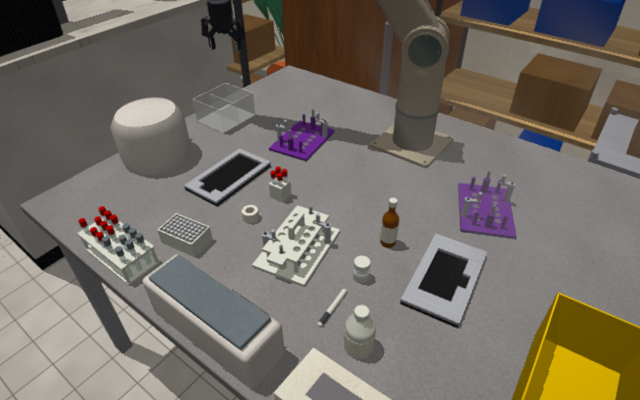

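View pics/wrist0.png

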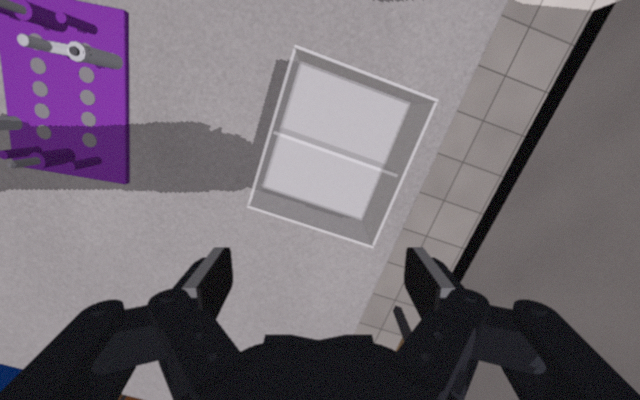

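The top view shows the white rack around (318,158), the long nest at (434,194) with its tongue end up (+x), the short nest at (208,200), and two purple decoys. Next I'll enlarge the rack and nest.

Run:
```python
from h import *
c=load('top0'); im=cv2.cvtColor(c['im'],cv2.COLOR_RGB2BGR)
a=cv2.resize(im[110:205,280:360],None,fx=6,fy=6,interpolation=cv2.INTER_CUBIC)
b=cv2.resize(im[145:240,400:470],None,fx=4,fy=4,interpolation=cv2.INTER_CUBIC)
cv2.imwrite('pics/rackz.png',a);cv2.imwrite('pics/nestz.png',b)
s=load('scene0');im=cv2.cvtColor(s['im'],cv2.COLOR_RGB2BGR)
cv2.imwrite('pics/rackzs.png',cv2.resize(im[195:290,245:350],None,fx=6,fy=6,interpolation=cv2.INTER_CUBIC))
print(plane(c,[[318,158],[434,194],[320,355]],0))
```

```text
[[ 608.65525143    3.14016842    0.        ]
 [ 495.33323443 -354.64901629    0.        ]
 [  24.27086778   -4.47082686    0.        ]]
```

View pics/rackz.png

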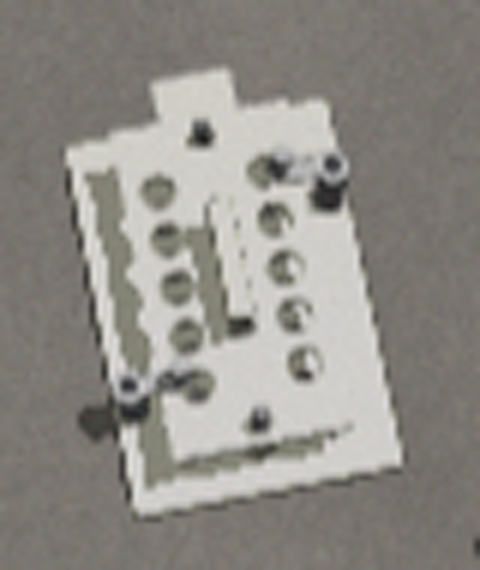

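View pics/rackzs.png

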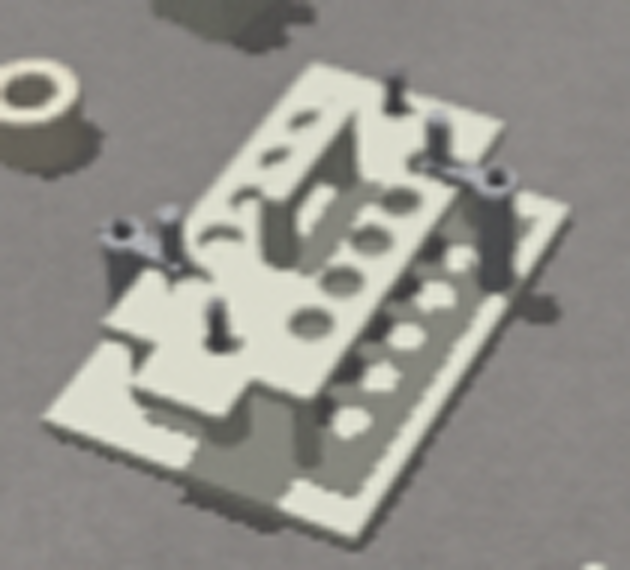

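View pics/nestz.png

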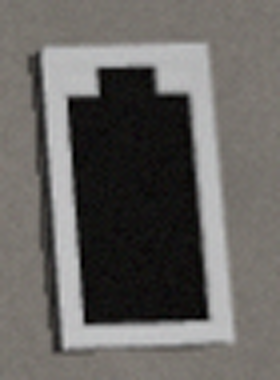

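Run:
```python
from h import *
c=load('top0')
Z=lambda u,v:[280+u/6-0.4,110+v/6-0.4]
N=lambda u,v:[400+u/4-0.4,145+v/4-0.4]
P=plane(c,[Z(202,130),Z(260,422)],70); print('pins',P,P.mean(0)); d=P[0]-P[1];print(np.linalg.norm(d),np.arctan2(d[1],d[0]))
L=plane(c,[Z(130,385),Z(333,165)],67+24);print(L)
P=plane(c,[N(97,68),N(156,68),N(207,320),N(86,323),N(68,97),N(188,95)],18);print(P)
i=load('wrist0')
```

```text
pins [[672.18205355  16.74182859  70.        ]
 [524.66903401 -12.15622584  70.        ]] [598.42554378   2.29280138  70.        ]
150.31696005708818 0.19345181941448428
[[538.28485119  49.82369494  91.        ]
 [647.51555248 -47.3341848   91.        ]]
[[ 593.37709912 -322.81563162   18.        ]
 [ 593.53809774 -368.54891015   18.        ]
 [ 399.45596716 -397.38460057   18.        ]
 [ 397.26493119 -306.03666087   18.        ]
 [ 570.43120186 -299.43079225   18.        ]
 [ 572.28950145 -392.22787489   18.        ]]
```

>>> step_arm([
  [[1,12,22,0,0,0,-0.01],[1,14,26,0,0,0,-0.01],[1,14,26,0,0,0,-0.01],[1,14,26,0,0,0,-0.01],[1,14,26,0,0,0,-0.01],[1,14,26,0,0,0,-0.01],[1,14,26,0,0,0,-0.01],[1,14,26,0,0,0,-0.01],[1,14,26,0,0,0,-0.01],[1,14,26,0,0,0,-0.01]],
])

```text
clock: 0.98
eef_pos: [352.6, -356.3, 239.2]
tool_rot: [-3.141, 0.0, 0.235]
force: [0.4, -0.8, 0.4]
width: 85.7
```

>>> step_arm([
  [[1,14,26,0,0,0,-0.01],[1,14,26,0,0,0,-0.01],[1,14,26,0,0,0,-0.01],[1,14,26,0,0,0,0],[1,14,26,0,0,0,0],[1,14,26,0,0,0,0],[1,14,26,0,0,0,0],[1,14,26,0,0,0,0],[1,14,26,0,0,0,0],[1,14,26,0,0,0,0]],
])

```text
clock: 1.82
eef_pos: [492.6, -96.3, 239.3]
tool_rot: [-3.142, 0.0, 0.206]
force: [1.8, -0.3, -0.3]
width: 85.2
```

>>> step_arm([
  [[1,14,26,0,0,0,0],[1,14,26,0,0,0,0],[1,14,26,0,0,0,0],[1,0,0,0,0,0,0],[1,0,0,0,0,0,0],[1,0,0,0,0,0,0]],
])

```text
clock: 2.32
eef_pos: [533.7, -20.3, 239.0]
tool_rot: [3.141, 0.001, 0.206]
force: [-0.7, 0.4, 1.0]
width: 85.4
```

Run:
```python
from h import *
s=ctrl.read_state();print(s['eef_pos'],s['tool_rot'],s['force'])
grab('wrist','w1')
```

```text
[533.69347989 -20.2813635  238.99927336] [3.14111693e+00 1.17835618e-03 2.05649815e-01] [-0.7171569   0.37221457  1.0314301 ]
```

View pics/w1.png

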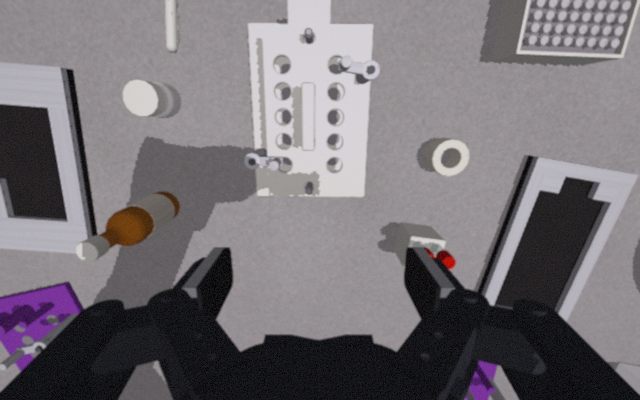

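Run:
```python
from h import *
c=load('w1'); im=cv2.cvtColor(c['im'],cv2.COLOR_RGB2BGR)
cv2.imwrite('pics/w1z.png',cv2.resize(im[15:205,235:385],None,fx=4,fy=3.1,interpolation=cv2.INTER_CUBIC)) if 0 else cv2.imwrite('pics/w1z.png',cv2.resize(im[10:205,235:390],None,fx=3,fy=3,interpolation=cv2.INTER_CUBIC))
P=cloud(c)
m=(P[...,2]>80)&(P[...,2]<100); m[210:]=0
n,l,st,ce=cv2.connectedComponentsWithStats(m.astype(np.uint8))
for i in range(1,n):
    if st[i,4]>8:
        q=P[l==i]; print(st[i],ce[i].round(1),q.mean(0).round(1),np.percentile(q[:,2],[10,50,90]))
print(P[30,308],P[70,262],P[60,310],P[175,310], P[40,265])
```

```text
[305  28   7   8  43] [308.2  31.5] [669.9  16.9  81.3] [80.17696877 81.24521435 82.34395522]
[341  56  12  13 121] [346.2  62.1] [651.  -21.7  89.7] [86.0825903  90.45373632 91.5797393 ]
[302  83  13  68 876] [308.  116.3] [598.3   2.3  97.5] [96.44278014 97.53229363 98.52112232]
[269 159  12  12  99] [274.4 164.4] [547.2  26.1  89.5] [85.03986863 90.53174544 91.53547266]
[306 189   7   6  29] [308.7 191.1] [525.3 -12.3  81.3] [80.30234422 81.04132735 82.39625811]
[670.75040411  17.20838577  82.24379788] [636.52670479  66.76534454  10.19290545] [650.68494447  12.00377852  59.32090332] [537.54678565 -10.64979476  58.84694764] [659.3646515   58.37822975  57.92425152]
```

View pics/w1z.png

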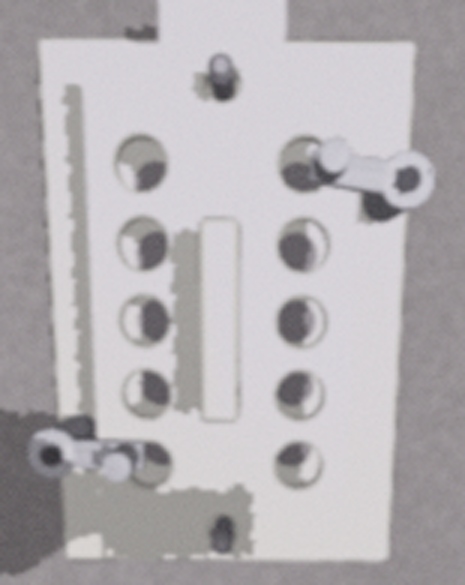

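The wrist view and its depth agree with the given sizes:
- The pins are 147.5 mm apart and 82 mm high.
- The bar top is at 98 mm.
- The stub tops are at 91 mm.

The rack frame is at (598.0, 2.3) with yaw 0.20, and both latches are near 0. I'll shut the gripper and go to the inner +x side of the left stub.

>>> step_arm([
  [[0,7,11,-10,0,0,0],[0,7,11,-20,0,0,0],[0,7,11,-20,0,0,0],[0,7,11,-20,0,0,0],[0,7,11,-10,0,0,0],[0,0,0,-9,0,0,0],[0,0,0,-10,0,0,-0.006],[0,0,0,-10,0,0,0],[0,0,0,-4,0,0,0],[0,0,0,0,0,0,0]],
])

```text
clock: 3.2
eef_pos: [568.4, 34.3, 125.5]
tool_rot: [3.141, 0.002, 0.198]
force: [0.1, -0.5, 0.3]
width: 0.3
```

Run:
```python
from h import *
s=ctrl.read_state();print(s['eef_pos'],s['tool_rot'],s['force'],s['width'],ctrl.finger_overhang)
grab('wrist','w2'); grab('scene','s2')
im=cv2.imread('pics/s2.png');cv2.imwrite('pics/s2z.png',cv2.resize(im[150:290,230:370],None,fx=4,fy=4,interpolation=cv2.INTER_CUBIC))
# bar yaw
c=load('w1');P=cloud(c);m=(P[...,2]>94)&(P[...,2]<101);m[210:]=0
n,l,st,ce=cv2.connectedComponentsWithStats(m.astype(np.uint8));i=1+st[1:,4].argmax()
q=P[l==i][:,:2];print(st[i],q.mean(0));d=np.linalg.svd(q-q.mean(0))[2][0];print(np.arctan2(d[1],d[0]))
```

```text
[568.38374466  34.26556643 125.5277436 ] [3.14127663e+00 1.78398912e-03 1.98448432e-01] [ 0.08039161 -0.45873841  0.31502451] 0.2843416803106063 8.0
[302  83  13  68 876] [598.32841683   2.3142629 ]
-2.9459352865093473
```

View pics/w2.png

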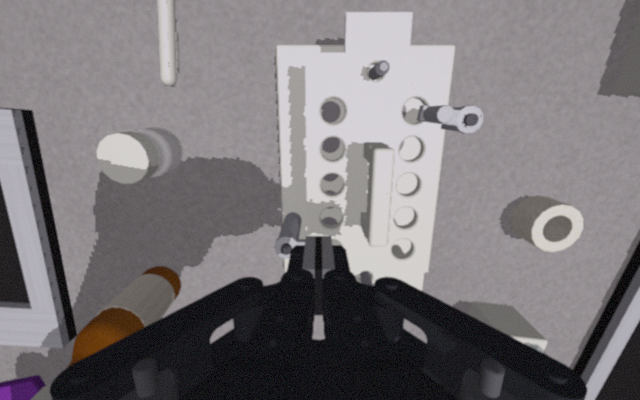

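View pics/s2z.png

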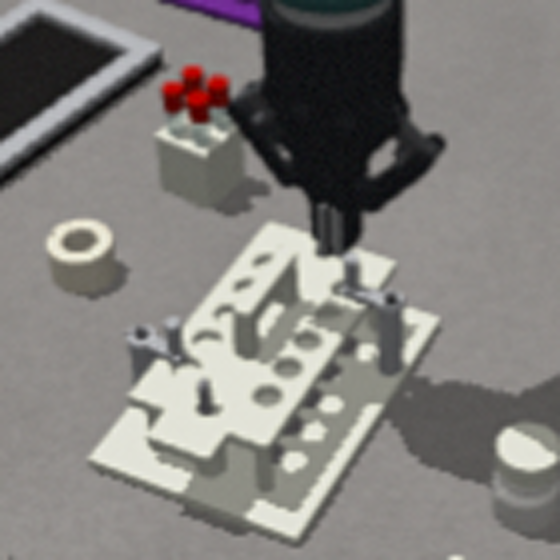

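The shut fingers are beside the left stub, which is at (290,240). Next I'll lower and push along rack −x.

>>> step_arm([
  [[0,0,0,-12,0,0,0],[0,0,0,-12,0,0,0],[0,0,0,-9,0,0,0],[0,-4,-0.8,0,0,0,0],[0,-4,-0.8,0,0,0,0],[0,-4,-0.8,0,0,0,0],[0,-4,-0.8,0,0,0,0],[0,-4,-0.8,0,0,0,0],[0,-4,-0.8,0,0,0,0],[0,0,0,0,0,0,0]],
])

```text
clock: 4.13
eef_pos: [545.4, 31.4, 94.0]
tool_rot: [-3.141, -0.002, 0.2]
force: [1.8, 2.0, -0.1]
width: -0.1
```

Run:
```python
from h import *
s=ctrl.read_state();print(s['eef_pos'],s['force'])
grab('scene','s3')
im=cv2.imread('pics/s3.png');cv2.imwrite('pics/s3z.png',cv2.resize(im[170:290,230:370],None,fx=4,fy=4,interpolation=cv2.INTER_CUBIC))
```

```text
[545.39820876  31.4486932   94.00710682] [ 1.82869003  1.96678712 -0.07449193]
```

View pics/s3z.png

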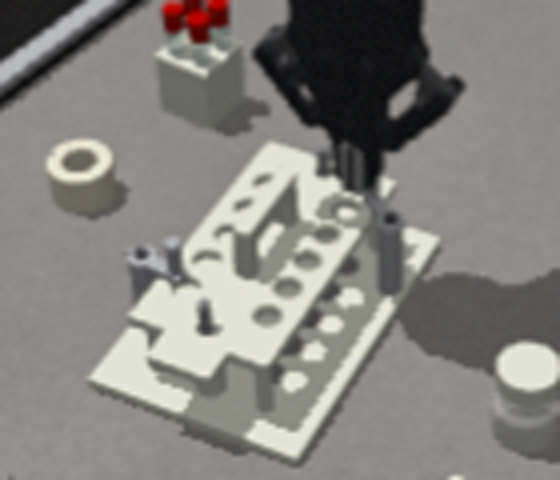

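The latch is turning, so I'll go round to the inner side of the stub and push outward.

>>> step_arm([
  [[0,4,1,0,0,0,0],[0,2,-11,0,0,0,0],[0,2,-11,0,0,0,0],[0,-8,-1.5,0,0,0,0],[0,-8,-1.5,0,0,0,0],[0,-8,-1.5,0,0,0,0],[0,0,0,0,0,0,0]],
])

```text
clock: 4.77
eef_pos: [525.9, 4.5, 93.0]
tool_rot: [-3.141, 0.004, 0.199]
force: [-1.3, 0.3, 0.3]
width: 0.3
```

>>> step_arm([
  [[0,-1,5,0,0,0,0],[0,-1,5,0,0,0,0],[0,-1,5,0,0,0,0],[0,-1,5,0,0,0,0],[0,-1,5,0,0,0,0],[0,-1,4,0,0,0,0],[0,0,0,0,0,0,0]],
])

```text
clock: 5.35
eef_pos: [522.0, 34.3, 93.0]
tool_rot: [3.141, 0.002, 0.201]
force: [-0.7, -2.4, -1.0]
width: -0.1
```

Run:
```python
from h import *
s=ctrl.read_state();print(s['eef_pos'],s['force'])
grab('scene','s4')
im=cv2.imread('pics/s4.png');cv2.imwrite('pics/s4z.png',cv2.resize(im[170:290,230:370],None,fx=4,fy=4,interpolation=cv2.INTER_CUBIC))
```

```text
[521.97696476  34.34219705  93.00674985] [-0.71523705 -2.37947459 -0.97121683]
```

View pics/s4z.png

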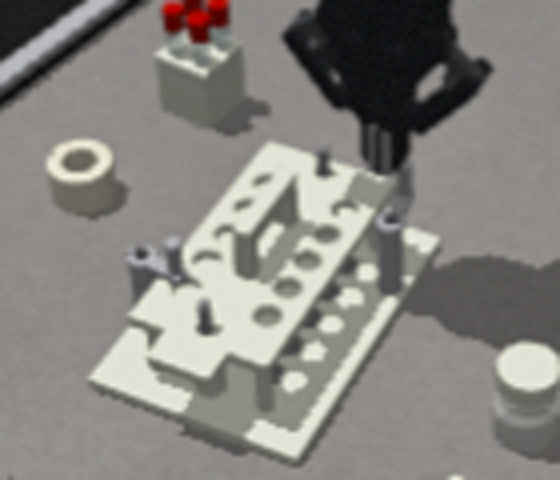

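>>> step_arm([
  [[0,-1,4,0,0,0,0],[0,0,0,0,0,0,0],[0,2,-10,0,0,0,0],[0,0,0,12,0,0,0],[0,0,0,20,0,0,0],[0,0,0,20,0,0,0],[0,0,0,10,0,0,0],[0,0,0,0,0,0,0]],
])

```text
clock: 6.07
eef_pos: [526.5, 28.1, 157.6]
tool_rot: [3.141, -0.006, 0.2]
force: [-0.6, -0.5, -0.4]
width: 0.3
```

Run:
```python
from h import *
s=ctrl.read_state();print(s['eef_pos'],s['force'])
grab('wrist','w5');grab('scene','s5')
im=cv2.imread('pics/s5.png');cv2.imwrite('pics/s5z.png',cv2.resize(im[170:290,230:370],None,fx=4,fy=4,interpolation=cv2.INTER_CUBIC))
```

```text
[526.5497176   28.09898971 157.5671529 ] [-0.6093956  -0.51761628 -0.36272092]
```

View pics/s5z.png

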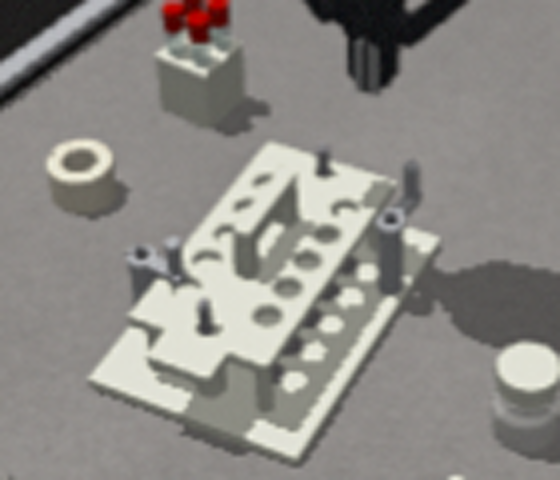

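View pics/w5.png

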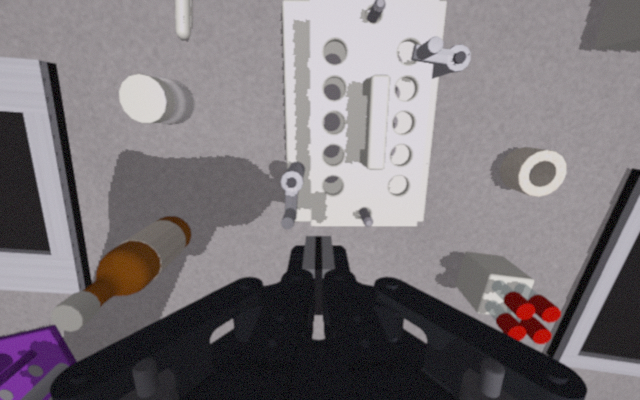

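The left latch now lies along rack −x, at (291,182)–(288,225), wholly off the plate. The right latch gets the mirrored moves.

>>> step_arm([
  [[0,20,-11.7,0,0,0,0],[0,20,-11.7,0,0,0,0],[0,20,-11.7,0,0,0,0],[0,20,-11.7,0,0,0,0],[0,20,-11.7,-12,0,0,0],[0,0,0,-18,0,0,0],[0,0,0,-18,0,0,0],[0,0,0,-10,0,0,0],[0,0,0,-6,0,0,0],[0,0,0,0,0,0,0]],
])

```text
clock: 7.0
eef_pos: [622.8, -30.2, 89.2]
tool_rot: [-3.141, 0.004, 0.2]
force: [0.7, 0.5, 0.8]
width: -0.3
```

>>> step_arm([
  [[0,4,0.8,0,0,0,0],[0,4,0.8,0,0,0,0],[0,4,0.8,0,0,0,0],[0,4,0.8,0,0,0,0],[0,4,0.8,0,0,0,0],[0,4,0.8,0,0,0,0],[0,0,0,0,0,0,0]],
])

```text
clock: 7.58
eef_pos: [648.8, -26.5, 91.5]
tool_rot: [3.14, -0.0, 0.199]
force: [-1.7, -0.2, 0.3]
width: 0.2
```

Run:
```python
from h import *
s=ctrl.read_state();print(s['eef_pos'],s['force'])
grab('scene','s6')
im=cv2.imread('pics/s6.png');cv2.imwrite('pics/s6z.png',cv2.resize(im[170:290,230:370],None,fx=4,fy=4,interpolation=cv2.INTER_CUBIC))
```

```text
[648.78569508 -26.49967125  91.47922673] [-1.67281628 -0.24464964  0.30293349]
```

View pics/s6z.png

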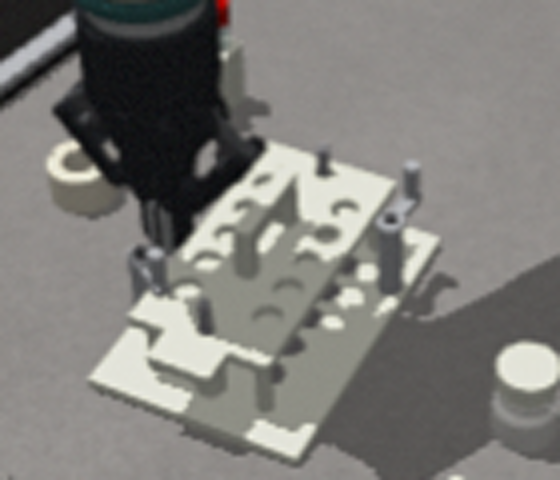

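>>> step_arm([
  [[0,-4,-1,2,0,0,0],[0,-2,11,0,0,0,0],[0,-2,10,0,0,0,0],[0,8,1.5,0,0,0,0],[0,8,1.5,0,0,0,0],[0,9,1.5,0,0,0,0],[0,0,0,0,0,0,0]],
])

```text
clock: 8.22
eef_pos: [668.2, -0.3, 93.6]
tool_rot: [3.141, -0.004, 0.201]
force: [0.3, -0.2, 0.4]
width: -0.5
```

>>> step_arm([
  [[0,1,-5,0,0,0,0],[0,1,-5,0,0,0,0],[0,1,-5,0,0,0,0],[0,1,-5,0,0,0,0],[0,1,-5,0,0,0,0],[0,1,-5,0,0,0,0],[0,1,-3,0,0,0,0],[0,0,0,0,0,0,0]],
])

```text
clock: 8.88
eef_pos: [672.9, -34.6, 93.7]
tool_rot: [-3.141, -0.002, 0.199]
force: [1.2, 1.0, 0.9]
width: 0.0
```

>>> step_arm([
  [[0,-2,10,0,0,0,0],[0,0,0,12,0,0,0],[0,0,0,20,0,0,0],[1,-14,0,20,0,0,0],[1,-20,0,20,0,0,0],[1,-25,0,20,0,0,0],[1,-25,0,10,0,0,0],[1,-25,0,0,0,0,0],[1,-15,0,0,0,0,0],[1,0,0,0,0,0,0]],
])

```text
clock: 9.72
eef_pos: [542.1, -24.7, 196.4]
tool_rot: [3.142, 0.004, 0.199]
force: [-0.8, 0.3, -1.2]
width: 83.1
```

Run:
```python
from h import *
s=ctrl.read_state();print(s['eef_pos'],s['tool_rot'],s['force'])
grab('wrist','w7')
c=load('w7');P=cloud(c);m=(P[...,2]>80)&(P[...,2]<101);m[235:]=0
n,l,st,ce=cv2.connectedComponentsWithStats(m.astype(np.uint8))
for i in range(1,n):
    if st[i,4]>15:
        q=P[l==i]; print(st[i],q.mean(0).round(1))
        if st[i,4]>600: q=q[q[:,2]>94][:,:2];d=np.linalg.svd(q-q.mean(0))[2][0];print(q.mean(0),np.arctan2(d[1],d[0]),np.ptp((q-q.mean(0))@d))
```

```text
[542.10469176 -24.74138731 196.3772398 ] [3.1415616  0.00356125 0.19928592] [-0.79222153  0.28432699 -1.18183927]
[374  21  16  19 210] [678.3 -45.1  89. ]
[294  23   9  11  61] [669.5  16.4  81.3]
[ 290   87   17   79 1258] [599.5   2.2  97. ]
[599.13244285   2.43301595] -2.940679790954322 59.30821346212079
[224 203  15  14 143] [517.2  47.9  88.9]
[298 207   7   7  36] [525.7 -12.4  81.3]
[ 83 232  17   3  35] [465.9 172.5  81.9]
```

View pics/w7.png

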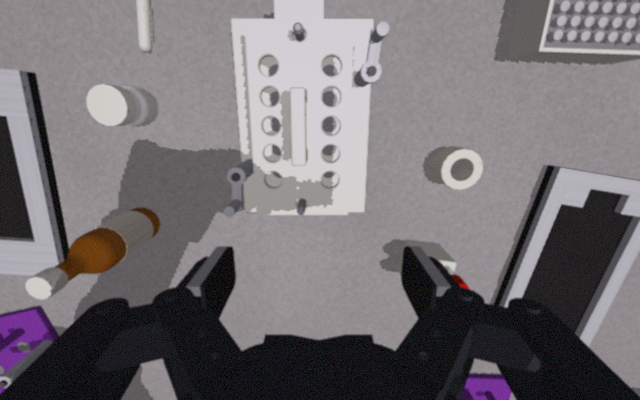

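Both latches are swung off the plate, and the bar is at (598.7, 2.4) with yaw 0.20. I'll go over the bar with the jaws half open and descend.

>>> step_arm([
  [[0.5,14,7,0,0,0,0],[0.5,14,7,0,0,0,0],[0.5,14,7,0,0,0,0],[0.5,14.5,6,0,0,0,0],[0.5,0,0,-20,0,0,0],[0.5,0,0,-25,0,0,0],[0.5,0,0,-25,0,0,0],[0.5,0,0,-20,0,0,0],[0.5,0,0,-10,0,0,0],[0.5,0,0,0,0,0,0]],
])

```text
clock: 10.6
eef_pos: [601.9, 2.7, 93.0]
tool_rot: [-3.141, 0.004, 0.2]
force: [-0.0, 0.5, 0.0]
width: 43.0
```

Run:
```python
from h import *
s=ctrl.read_state();print(s['eef_pos'],s['tool_rot'],s['force'],s['width'])
grab('wrist','w8')
```

```text
[601.89436476   2.74861545  92.98589833] [-3.14121271  0.00387481  0.19993614] [-0.03548473  0.49909378  0.0434066 ] 43.01650056558801
```

View pics/w8.png

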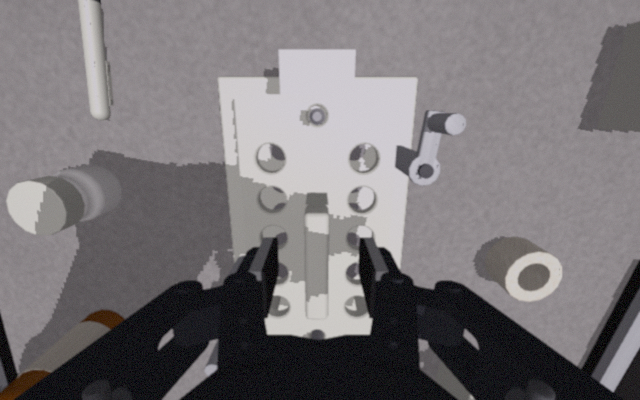

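>>> step_arm([
  [[0.5,-3,0.5,-5,0,0,0],[0.5,0,0,-6,0,0,0],[0.5,0,0,-3,0,0,0],[0.35,0,0,0,0,0,0],[0.25,0,0,0,0,0,0],[0.2,0,0,0,0,0,0],[0.18,0,0,0,0,0,0],[0.16,0,0,0,0,0,0]],
])

```text
clock: 11.32
eef_pos: [599.9, 3.3, 81.6]
tool_rot: [3.142, -0.001, 0.2]
force: [-0.9, 0.3, 0.5]
width: 13.7
```

Run:
```python
from h import *
s=ctrl.read_state();print(s['eef_pos'],s['tool_rot'],s['force'],s['width'])
grab('wrist','w9')
im=cv2.imread('pics/w9.png');cv2.imwrite('pics/w9z.png',cv2.resize(im[180:340,240:400],None,fx=3.5,fy=3.5,interpolation=cv2.INTER_CUBIC))
```

```text
[599.92079953   3.32402196  81.61005189] [ 3.14153152e+00 -5.45211874e-04  1.99768426e-01] [-0.85157362  0.29279729  0.50025285] 13.66744134685483
```

View pics/w9z.png

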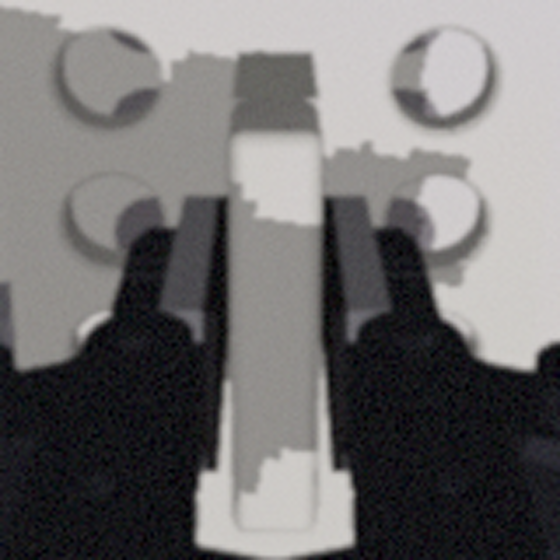

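The bar sits between the pads with even gaps, so I'll close on it.

>>> step_arm([
  [[0.16,-1,0,-2,0,0,0],[0.1,0,0,0,0,0,0],[0,0,0,0,0,0,0],[0,0,0,0,0,0,0],[0,0,0,0,0,0,0],[0,0,0,0,0,0,0]],
])

```text
clock: 11.87
eef_pos: [598.9, 3.3, 79.4]
tool_rot: [3.141, -0.0, 0.2]
force: [0.4, -0.5, 2.7]
width: 11.0
```

Run:
```python
from h import *
s=ctrl.read_state();print(s['eef_pos'],s['tool_rot'],s['force'],s['torque'],s['width'])
```

```text
[598.88007368   3.25668312  79.43663625] [ 3.14146814e+00 -3.63176121e-04  1.99711664e-01] [ 0.42298312 -0.49200529  2.66072202] [-0.08903078 -0.07509419 -0.02057905] 10.98095464337992
```

Gripped at 11–12 mm. Next a slow lift of 8 mm, then a check of forces.

>>> step_arm([
  [[0,0,0,1,0,0,0],[0,0,0,2,0,0,0],[0,0,0,2,0,0,0],[0,0,0,3,0,0,0],[0,0,0,0,0,0,0],[0,0,0,0,0,0,0]],
])

```text
clock: 12.37
eef_pos: [598.8, 3.3, 87.4]
tool_rot: [3.142, -0.0, 0.2]
force: [-0.9, 0.4, -3.5]
width: 11.0
```

Run:
```python
from h import *
s=ctrl.read_state();print(s['eef_pos'],s['tool_rot'],s['force'],s['torque'],s['width'])
grab('scene','s10');grab('wrist','w10')
im=cv2.imread('pics/s10.png');cv2.imwrite('pics/s10z.png',cv2.resize(im[170:290,230:370],None,fx=4,fy=4,interpolation=cv2.INTER_CUBIC))
c=load('w10');P=cloud(c)
for uv in [(240,110),(400,110),(300,90),(235,150),(405,150)]: print(uv,P[uv[1]-2:uv[1]+3,uv[0]-2:uv[0]+3].reshape(-1,3).mean(0).round(1))
```

```text
[598.7648054    3.32763262  87.42892013] [ 3.14156565e+00 -2.35251962e-04  1.99836126e-01] [-0.92352656  0.35596223 -3.46462499] [0.01517536 0.01978391 0.03929886] 11.011796052679847
(240, 110) [662.   56.2  67.6]
(400, 110) [678.1 -23.2  67.4]
(300, 90) [677.   27.7  73.6]
(235, 150) [640.6  57.5  62.8]
(405, 150) [658.2 -36.7  50.4]
```

View pics/s10z.png

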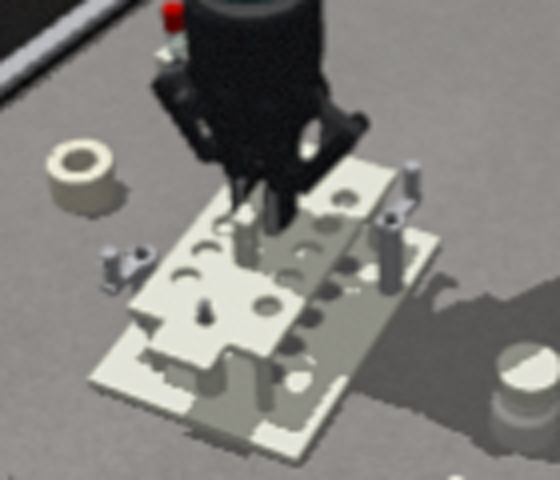

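View pics/w10.png

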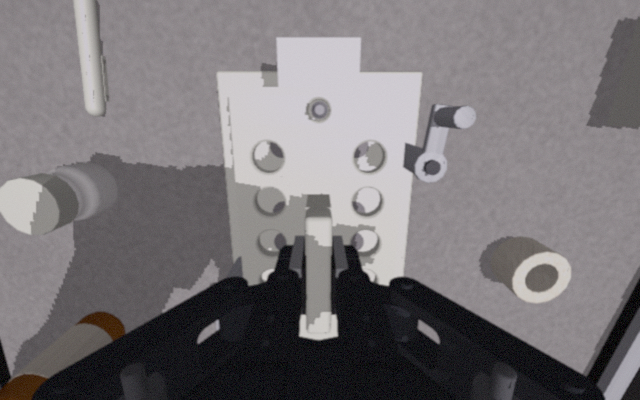

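It lifts freely: load about 3.5 N, moments about 0, and the pin at (319,108) is centred in its hole. I'll continue straight up off the pins, then to carrying height.

>>> step_arm([
  [[0,0,0,4,0,0,0],[0,0,0,4,0,0,0],[0,0,0,4,0,0,0],[0,0,0,4,0,0,0],[0,0,0,4,0,0,0],[0,0,0,4,0,0,0],[0,0,0,5,0,0,0],[0,0,0,6,0,0,0],[0,0,0,8,0,0,0],[0,0,0,8,0,0,0]],
])

```text
clock: 13.3
eef_pos: [598.7, 3.3, 139.1]
tool_rot: [3.142, 0.0, 0.2]
force: [0.1, 0.6, -3.4]
width: 10.7
```

>>> step_arm([
  [[0,0,0,10,0,0,0],[0,0,0,12,0,0,0],[0,0,0,12,0,0,0],[0,0,0,8,0,0,0],[0,0,0,4,0,0,0],[0,0,0,0,0,0,0]],
])

```text
clock: 13.8
eef_pos: [599.4, 3.3, 185.7]
tool_rot: [3.141, -0.002, 0.2]
force: [-0.1, 0.7, -3.0]
width: 10.7
```

Run:
```python
from h import *
s=ctrl.read_state();print(s['eef_pos'],s['tool_rot'],s['force'],s['torque'],s['width'])
grab('scene','s11')
def fit(tag,roi,zt):
    c=load(tag);g=cv2.cvtColor(c['im'],cv2.COLOR_RGB2GRAY);x0,y0,x1,y1=roi
    sub=cv2.GaussianBlur(g,(3,3),0)[y0:y1,x0:x1]
    b=(sub>170).astype(np.uint8)
    n,l,st,ce=cv2.connectedComponentsWithStats(b);i=1+st[1:,4].argmax()
    pts=np.argwhere(l==i)[:,::-1]+[x0,y0]
    w=plane(c,pts,zt)[:,:2]
    r=cv2.minAreaRect(w.astype(np.float32));print(tag,'outer',r,st[i])
    blk=((sub<45)).astype(np.uint8);n,l,st,ce=cv2.connectedComponentsWithStats(blk)
    for i in range(1,n):
        if st[i,4]>200:
            pts=np.argwhere(l==i)[:,::-1]+[x0,y0];print('  black',cv2.minAreaRect(plane(c,pts,10)[:,:2].astype(np.float32)),st[i])
fit('top0',(400,145,470,240),18)
fit('scene0',(175,140,280,210),18)
c=load('top0');g=cv2.cvtColor(c['im'],cv2.COLOR_RGB2GRAY)
print(g[195,400:470]);print(g[145:240,434])
```

```text
[599.42711278   3.33038394 185.66501053] [ 3.14123048e+00 -2.34316081e-03  1.99756614e-01] [-0.10649393  0.67430079 -2.98227772] [ 0.00309557  0.05190508 -0.02227762] 10.663264085770011
top0 outer ((496.277099609375, -349.0391845703125), (227.30348205566406, 125.01394653320312), 1.9770742654800415) [ 11  12  47  74 903]
  black ((496.2747802734375, -350.512451171875), (190.68853759765625, 90.14378356933594), 1.8520910739898682) [  18   18   33   62 1710]
scene0 outer ((516.4569091796875, -346.15960693359375), (177.9590301513672, 118.68059539794922), 1.5158660411834717) [ 12  28  71  32 213]
  black ((489.3643798828125, -353.9241638183594), (183.13009643554688, 81.36125183105469), 2.023923397064209) [ 28  15  55  36 915]
[121 121 120 115 118 119 117 115 119 114  63  48  66 160 185 193 190 181
 123  20  18  20  16  22  16  14  17  17  19  20  16  19  17  17  18  18
  13  18  19  13  16  22  16  18  21  20  10  14  17  80 159 185 186 187
 189 155 120 111 112 116 110 113 115 116 121 118 121 119 114 113]
[117 120 118 115 113 116 116 116 117 114 125 157 185 185 185 171 123  32
  18  18  15  15  23  19  19  20  16  16  13  18  15  18  14  14   8  16
  20  12  17  18  18  16  17  12  14  15  18  15  14  19  18  20  16  15
  15  16  16  11  14  23  13  17  16  21  18  18  13   9  17  18  23  12
  16  15  11  16  16  18  20  19  74 157 191 193 190 187 143 109 120 118
 122 126 121 125 118]
```

Top view: nest outer rectangle centred near (496,-349), yaw about 0.035, sizes as given. On the way I'll take a closer wrist view from beside the nest.

>>> step_arm([
  [[0,-6,-8,0,0,0,-0.01],[0,-10,-12,0,0,0,-0.015],[0,-13,-16,0,0,0,-0.02],[0,-15,-18,0,0,0,-0.02],[0,-16,-18,0,0,0,-0.02],[0,-16,-18,0,0,0,-0.02],[0,-16,-18,0,0,0,-0.02],[0,-16,-18,0,0,0,-0.02],[0,-15,-18,0,0,0,-0.015],[0,-13,-16,0,0,0,-0.005]],
])

```text
clock: 14.68
eef_pos: [460.1, -158.3, 183.7]
tool_rot: [3.141, 0.002, 0.032]
force: [0.2, 0.1, -3.6]
width: 11.1
```

>>> step_arm([
  [[0,-9,-12,0,0,0,0],[0,-4,-6,0,0,0,0],[0,0,0,0,0,0,0],[0,0,0,0,0,0,0],[0,0,0,0,0,0,0]],
])

```text
clock: 15.1
eef_pos: [450.5, -173.7, 184.2]
tool_rot: [-3.141, -0.001, 0.036]
force: [-0.0, -0.1, -4.1]
width: 10.9
```

Run:
```python
from h import *
s=ctrl.read_state();print(s['eef_pos'],s['tool_rot'],s['force'],s['torque'],s['width'])
grab('wrist','w12')
```

```text
[ 450.52203055 -173.6848886   184.20576135] [-3.14095517e+00 -6.74426331e-04  3.61348041e-02] [-0.01522222 -0.1045444  -4.08648884] [-0.01398976  0.00368283  0.04002797] 10.886844269543763
```

View pics/w12.png

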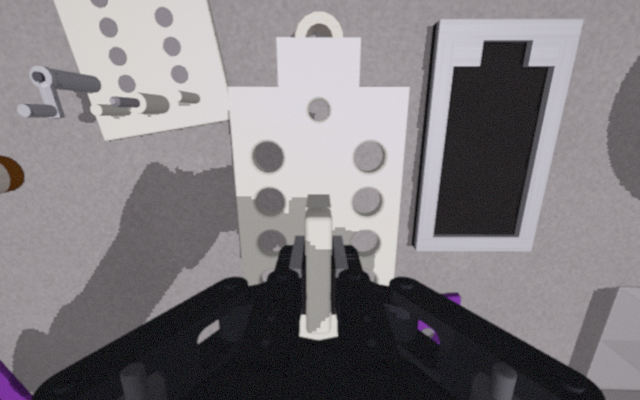

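```bash
cat > nest.py <<'E'
from h import *
def cross(v,lvl,rising):
    out=[]
    for i in range(len(v)-1):
        a,b=v[i],v[i+1]
        if rising and a<lvl<=b or (not rising) and a>=lvl>b: out.append(i+(a-lvl)/(a-b))
    return out
E
python3 - <<'E'
from nest import *
c=load('w12');g=cv2.cvtColor(c['im'],cv2.COLOR_RGB2GRAY).astype(float)
print(g[150,400:570].astype(int).tolist()); print(g[225:262,485].astype(int).tolist()); print(g[12:55,510].astype(int).tolist());print(g[12:75,470].astype(int).tolist())
im=cv2.imread('pics/w12.png');cv2.imwrite('pics/w12z.png',cv2.resize(im[10:260,405:590],None,fx=2.3,fy=2.3,interpolation=cv2.INTER_CUBIC))
E
```

```text
[217, 216, 217, 210, 190, 159, 157, 156, 152, 154, 157, 157, 154, 158, 154, 139, 111, 100, 104, 95, 80, 36, 21, 47, 70, 106, 158, 191, 198, 197, 200, 200, 199, 201, 203, 201, 202, 202, 199, 202, 199, 196, 184, 147, 79, 37, 38, 40, 35, 43, 39, 39, 37, 45, 38, 41, 39, 38, 39, 39, 40, 37, 42, 32, 38, 42, 40, 34, 34, 37, 31, 40, 34, 36, 39, 36, 38, 34, 38, 38, 41, 34, 40, 37, 38, 36, 34, 40, 35, 41, 39, 40, 42, 37, 38, 38, 39, 35, 37, 38, 35, 34, 40, 32, 35, 38, 41, 36, 36, 39, 34, 37, 33, 39, 41, 29, 39, 34, 30, 35, 40, 28, 31, 34, 40, 31, 35, 39, 31, 27, 34, 51, 80, 85, 83, 86, 119, 167, 187, 189, 186, 189, 193, 192, 193, 191, 193, 193, 192, 193, 189, 187, 187, 182, 157, 151, 146, 148, 147, 144, 146, 145, 146, 144, 144, 147, 150, 146, 151, 147]
[42, 36, 33, 39, 35, 34, 42, 35, 35, 56, 81, 111, 157, 182, 187, 191, 191, 191, 188, 189, 190, 190, 186, 185, 184, 183, 164, 153, 153, 156, 155, 157, 155, 154, 151, 152, 155]
[149, 147, 147, 148, 149, 149, 159, 177, 188, 190, 193, 195, 195, 197, 196, 193, 194, 194, 197, 195, 196, 194, 193, 191, 189, 191, 192, 182, 135, 82, 43, 29, 33, 38, 34, 35, 38, 36, 31, 33, 37, 43, 34]
[143, 146, 141, 144, 144, 146, 157, 180, 192, 195, 196, 194, 199, 200, 199, 198, 201, 198, 198, 198, 197, 198, 199, 196, 197, 196, 198, 198, 198, 197, 195, 198, 197, 197, 198, 199, 201, 200, 201, 199, 200, 202, 201, 200, 200, 199, 196, 196, 197, 196, 200, 200, 203, 196, 127, 54, 35, 36, 31, 36, 38, 39, 35]
```

View pics/w12z.png

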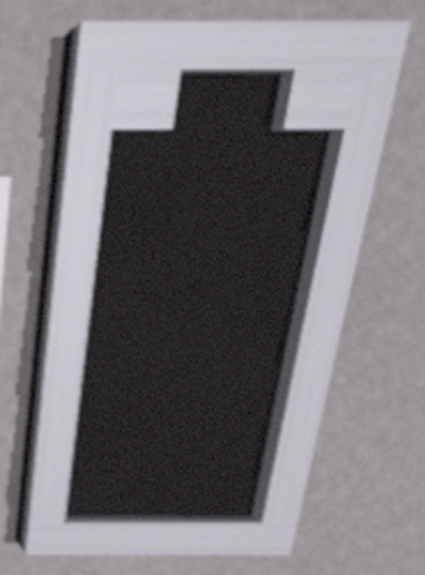

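```bash
cat >> nest.py <<'E'
c=load('w12');g=cv2.cvtColor(c['im'],cv2.COLOR_RGB2GRAY).astype(float)
S={}
def add(k,u,v): S.setdefault(k,[]).append((u,v))
for v in range(75,235,2):
    r=g[v,400:600]
    f=cross(r,120,False); 
    rs=[x for x in cross(r,137,True)]
    # recess left: falling with dark afterwards
    for x in f:
        if r[min(int(x)+4,199)]<60 and r[max(int(x)-5,0)]>185 and 400+x>425: add('rl',400+x,v); break
    for x in rs:
        if r[max(int(x)-8,0)]<70 and x>60: add('rr',400+x,v); 
        elif r[max(int(x)-4,0)]<75: add('ol',400+x,v)
    q=[x for x in cross(r,170,False) if x>110]
    if q: add('or',400+q[-1],v)
for u in range(425,530,2):
    r=g[200:270,u]
    q=cross(r,137,True)
    if q and r[max(int(q[0])-6,0)]<60: add('rb',u,200+q[0])
    q=cross(r,172,False)
    if q: add('ob',u,200+q[-1])
for u in range(450,575,2):
    r=g[5:90,u]
    q=cross(r,170,True)
    if q: add('ot',u,5+q[0])
    q=[x for x in cross(r,115,False) if r[min(int(x)+4,84)]<60]
    if q:
        add('rt' if q[0]<45 else 'rs',u,5+q[0])
L={}
for k,p in S.items():
    w=plane(c,p,18)[:,:2]
    for _ in range(3):
        m=np.median(w,0) if 0 else w.mean(0); d=np.linalg.svd(w-m)[2][0]; n=np.array([-d[1],d[0]]); e=(w-m)@n
        w=w[abs(e)<max(2*e.std(),.3)]
    if k[1] in 'lr' and d[0]<0 or k[1] in 'tbs' and d[1]<0: d=-d
    a=np.arctan2(d[1],d[0]) if k[1] in 'lr' else np.arctan2(-d[0],d[1])
    L[k]=(m,a); print(k,len(w),m.round(1),'yaw %.4f'%a,'res %.2f'%e.std())
yaw=np.mean([L[k][1] for k in L if k!='rt']);ex=np.array([np.cos(yaw),np.sin(yaw)]);ey=np.array([-ex[1],ex[0]])
X={k:L[k][0]@ex for k in L};Y={k:L[k][0]@ey for k in L}
print('yaw',yaw,'outer len',X['ot']-X['ob'],'wid',Y['ol']-Y['or'],'rec len',X['rt']-X['rb'],'to shoulder',X['rs']-X['rb'],'wid',Y['rl']-Y['rr'])
xo=(X['ot']+X['ob'])/2-11;yo=(Y['ol']+Y['or'])/2
xr=(X['rt']+X['rb'])/2-11;yr=(Y['rl']+Y['rr'])/2;xs=(X['rs']+X['rb'])/2
print('outer',xo*ex+yo*ey,'recess',xr*ex+yr*ey,'shoulder',xs*ex+yr*ey)
E
python3 nest.py
```

```text
rl 80 [ 484.  -300.9] yaw 0.0350 res 0.07
ol 80 [ 483.3 -282.9] yaw 0.0364 res 0.07
rr 80 [ 487.4 -395.9] yaw 0.0358 res 0.06
or 80 [ 488.  -413.2] yaw 0.0359 res 0.10
ob 51 [ 378.9 -355.8] yaw 0.0381 res 0.12
rb 40 [ 396.  -349.8] yaw 0.0357 res 0.02
ot 63 [ 610.2 -344.3] yaw 0.0322 res 0.06
rs 22 [ 570.4 -337.5] yaw 0.0365 res 0.05
rt 22 [ 592.5 -341.8] yaw 0.0386 res 0.07
yaw 0.03570601127232559 outer len 231.61584543614214 wid 130.33680182913565 rec len 196.66755831966753 to shoulder 174.75358764334356 wid 95.02701747199842
outer [ 483.46998848 -348.10855678] recess [ 483.30159103 -348.45684095] shoulder [ 483.34457828 -348.4553054 ]
```

```bash
python3 - <<'E' | tail -12
from nest import *
print([int(x) for x in g[110,222:245]],[int(x) for x in g[150,395:415]],[int(x) for x in g[30:50,345]])
Z=164.8;S={}
def add(k,u,v): S.setdefault(k,[]).append((u,v))
for v in range(92,180,2):
    q=cross(g[v,215:260],190,True); 
    if q and v<175: add('l',215+q[0],v)
    q=cross(g[v,390:415],188,False)
    if q and v>92: add('r',390+q[-1],v)
for u in list(range(284,292,1))+list(range(342,356,2)):
    q=cross(g[25:60,u],188,True)
    if q: add('t',u,25+q[0])
for u in list(range(236,272,2))+list(range(366,404,2)):
    q=cross(g[70:100,u],188,True)
    if q: add('s',u,70+q[0])
L={}
for k,p in S.items():
    w=plane(c,p,Z)[:,:2]
    for _ in range(4):
        m=w.mean(0); d=np.linalg.svd(w-m)[2][0]; n=np.array([-d[1],d[0]]); e=(w-m)@n
        w=w[abs(e)<max(2*e.std(),.2)]
    if k in 'lr' and d[0]<0 or k in 'ts' and d[1]<0: d=-d
    a=np.arctan2(d[1],d[0]) if k in 'lr' else np.arctan2(-d[0],d[1])
    L[k]=(m,a);print(k,len(w),m.round(1),'%.4f'%a,'%.2f'%e.std())
ya=np.mean([L[k][1] for k in 'lrs']);ex=np.array([np.cos(ya),np.sin(ya)]);ey=np.array([-ex[1],ex[0]])
yc=(L['l'][0]+L['r'][0])@ey/2
print('wid',(L['l'][0]-L['r'][0])@ey,'tongue',(L['t'][0]-L['s'][0])@ex,'yaw',ya)
print('centre by shoulder',(L['s'][0]@ex-85)*ex+yc*ey,'by tongue',(L['t'][0]@ex-107)*ex+yc*ey)
P=cloud(c)
for uv in [(245,100),(395,100),(290,60),(345,60),(388,180),(245,170)]: print(uv,P[uv[1]-3:uv[1]+4,uv[0]-3:uv[0]+4].reshape(-1,3).mean(0).round(1))
E
```

```text
r 43 [ 511.6 -216.9] 0.0356 0.04
l 32 [ 504.9 -127.2] 0.0393 0.06
t 13 [ 556.1 -169. ] 0.0326 0.04
s 37 [ 534.3 -172.1] 0.0351 0.02
wid 89.79447892799529 tongue 21.946788057327304 yaw 0.03665613812116967
centre by shoulder [ 449.31303547 -174.21286904] by tongue [ 449.25985927 -174.21481915]
(245, 100) [ 526.5 -135.3  167.6]
(395, 100) [ 529.3 -209.7  164.5]
(290, 60) [ 545.7 -157.   164.5]
(345, 60) [ 546.7 -183.6  164.5]
(388, 180) [ 488.3 -210.5  164.3]
(245, 170) [ 491.  -133.3  164.4]
```

All fits agree with the given sizes: recess 197 x 95 mm, plate 89.8 mm wide, tongue 21.9 mm. The plate is level. Plate centre (449.3, -174.2) to nest centre (483.4, -348.4) means a shift of (34.1, -174.2) and -147 in z.

>>> step_arm([
  [[0,1.5,-8,0,0,0,-0.001],[0,3,-15,0,0,0,0],[0,4,-20,0,0,0,0],[0,4,-20,0,0,0,0],[0,4,-20,0,0,0,0],[0,4,-20,0,0,0,0],[0,4,-20,0,0,0,0],[0,4,-20,0,0,0,0],[0,3,-16,0,0,0,0],[0,2,-11,0,0,0,0]],
])

```text
clock: 15.98
eef_pos: [483.6, -347.0, 184.0]
tool_rot: [3.14, -0.0, 0.033]
force: [0.2, -0.3, -4.2]
width: 11.2
```

>>> step_arm([
  [[0,0.6,-4.2,-10,0,0,0],[0,0,0,-20,0,0,0],[0,0,0,-22,0,0,0],[0,0,0,-22,0,0,0],[0,0,0,-20,0,0,0],[0,0,0,-12,0,0,0],[0,0,0,-6,0,0,0],[0,0,0,0,0,0,0],[0,0,0,0,0,0,0]],
])

```text
clock: 16.73
eef_pos: [484.3, -348.8, 72.6]
tool_rot: [3.141, -0.001, 0.034]
force: [-1.1, 0.5, -4.1]
width: 10.8
```

Run:
```python
from h import *
s=ctrl.read_state();print(s['eef_pos'],s['tool_rot'],s['force'],s['torque'],s['width'])
grab('wrist','w13');grab('top','t13');grab('scene','s13')
im=cv2.imread('pics/s13.png');a=cv2.resize(im[120:220,160:300],None,fx=4,fy=4,interpolation=cv2.INTER_CUBIC)
cv2.imwrite('pics/s13z.png',a)
```

```text
[ 484.26205964 -348.80744965   72.58550059] [ 3.14142415e+00 -5.11951551e-04  3.42023460e-02] [-1.0638801   0.47410868 -4.13030192] [-0.01473359  0.00110277  0.00232972] 10.806229271238267
```

View pics/w13.png

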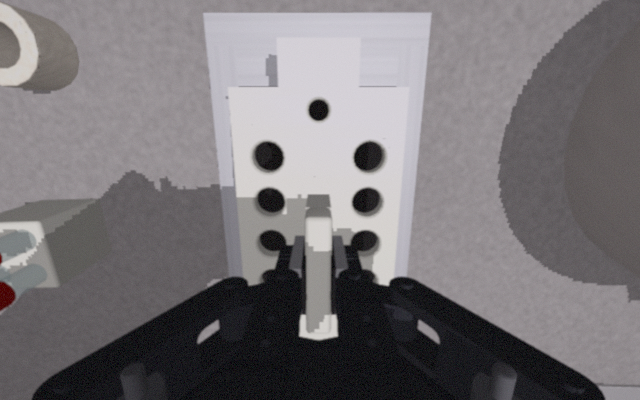

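View pics/s13z.png

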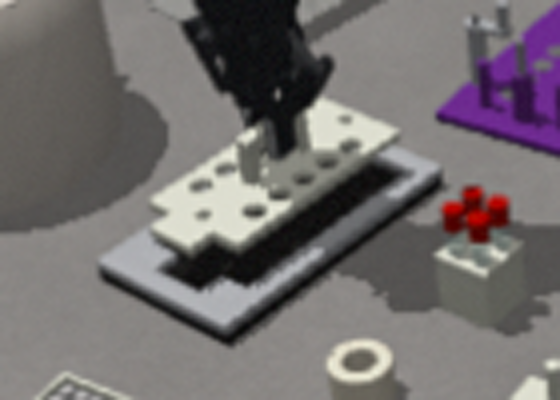

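```bash
sed '1,/^    return out/!d' nest.py > fit.py
cat >> fit.py <<'E'
def fitl(c,S,Z,ks):
    L={}
    for k,p in S.items():
        w=plane(c,p,Z)[:,:2]
        for _ in range(5):
            m=w.mean(0); d=np.linalg.svd(w-m)[2][0]; n=np.array([-d[1],d[0]]); e=(w-m)@n
            w=w[abs(e)<max(2*e.std(),.2)]
        if k in 'lr' and d[0]<0 or k in 'ts' and d[1]<0: d=-d
        a=np.arctan2(d[1],d[0]) if k in 'lr' else np.arctan2(-d[0],d[1])
        L[k]=(m,a);print(k,len(w),m.round(1),'%.4f'%a,'%.2f'%e.std())
    return L
E
python3 - <<'E'
from fit import *
c=load('w13');g=cv2.cvtColor(c['im'],cv2.COLOR_RGB2GRAY).astype(float)
print([int(x) for x in g[120,200:245]],[int(x) for x in g[120,395:440]],[int(x) for x in g[5:45,340]],[int(x) for x in g[75:95,390]])
E
```

```text
[145, 143, 145, 145, 150, 149, 147, 149, 145, 145, 142, 146, 148, 162, 177, 187, 187, 188, 188, 188, 187, 188, 187, 188, 188, 188, 192, 190, 191, 193, 201, 210, 212, 209, 210, 210, 211, 208, 210, 210, 209, 211, 208, 211, 209] [212, 210, 209, 211, 210, 211, 210, 210, 210, 212, 209, 206, 200, 198, 198, 198, 197, 200, 196, 198, 194, 194, 194, 194, 196, 192, 175, 154, 147, 147, 145, 143, 141, 140, 143, 147, 145, 145, 148, 148, 147, 143, 148, 149, 143] [141, 145, 142, 145, 142, 140, 143, 158, 190, 197, 197, 195, 197, 197, 199, 200, 201, 203, 200, 200, 200, 200, 198, 200, 202, 201, 203, 201, 202, 202, 200, 202, 205, 209, 209, 209, 210, 209, 210, 210] [197, 198, 197, 199, 199, 200, 200, 201, 202, 202, 192, 159, 197, 211, 212, 211, 211, 210, 210, 209]
```

Run:
```python
from fit import *
c=load('w13');g=cv2.cvtColor(c['im'],cv2.COLOR_RGB2GRAY).astype(float)
S={k:[] for k in 'lrt'};T={k:[] for k in 'lr'}
for v in range(30,180,2):
    q=cross(g[v,195:235],168,True)
    if q:S['l'].append((195+q[0],v))
    q=cross(g[v,400:440],170,False)
    if q:S['r'].append((400+q[-1],v))
    if 95<v<180:
        q=cross(g[v,220:245],201,True); 
        if q:T['l'].append((220+q[0],v))
        q=cross(g[v,395:415],205,False)
        if q:T['r'].append((395+q[-1],v))
for u in range(215,425,3):
    q=cross(g[5:25,u],170,True)
    if q:S['t'].append((u,5+q[0]))
N=fitl(c,S,18,'');Pl=fitl(c,T,72.6-19.4,'')
yaw=.0357;ex=np.array([np.cos(yaw),np.sin(yaw)]);ey=np.array([-ex[1],ex[0]])
print('nest y',(N['l'][0]+N['r'][0])@ey/2,'w',(N['l'][0]-N['r'][0])@ey,'x',N['t'][0]@ex-127, 'plate y',(Pl['l'][0]+Pl['r'][0])@ey/2,'w',(Pl['l'][0]-Pl['r'][0])@ey)
for w in ([483.4,-348.4],[483.1,-349.3]): print(np.array(w)@ex,np.array(w)@ey)
```

```text
l 63 [ 558.7 -281. ] 0.0360 0.07
r 75 [ 561.9 -410.9] 0.0349 0.06
t 70 [ 610.3 -345.1] 0.0352 0.04
l 40 [ 541.1 -302.6] 0.0453 0.12
r 40 [ 544.1 -392. ] 0.0280 0.07
nest y -365.7200990921775 w 129.95083755788298 x 470.6241199618795 plate y -366.4483639173052 w 89.3930411742825
470.65675030614364 -365.43172192799614
470.3248182837995 -366.32044074322545
```

At hover the plate is 0.7 mm off in y and 0.3 mm in x, well inside the 3 mm play. I'll correct that and lower to just above the rim.

>>> step_arm([
  [[0,0.3,0.7,-5,0,0,0],[0,0,0,-8,0,0,0],[0,0,0,-7,0,0,0],[0,0,0,-4,0,0,0],[0,0,0,-2,0,0,0],[0,0,0,-2,0,0,0],[0,0,0,-2,0,0,0],[0,0,0,0,0,0,0]],
])

```text
clock: 17.55
eef_pos: [484.0, -348.1, 41.9]
tool_rot: [-3.141, 0.0, 0.034]
force: [-0.3, 0.2, -3.6]
width: 11.1
```

>>> step_arm([
  [[0,0,0,-1,0,0,0],[0,0,0,-1,0,0,0],[0,0,0,-1,0,0,0],[0,0,0,-1,0,0,0],[0,0,0,0,0,0,0]],
])

```text
clock: 17.97
eef_pos: [484.0, -348.2, 38.2]
tool_rot: [-3.142, 0.0, 0.034]
force: [0.0, 0.4, -4.9]
width: 10.9
```

Run:
```python
from h import *
s=ctrl.read_state();print(s['eef_pos'],s['tool_rot'],s['force'],s['torque'],s['width'])
```

```text
[ 484.04667323 -348.18153464   38.19807916] [-3.14154522e+00  1.02287995e-04  3.38225477e-02] [ 0.03070271  0.41235837 -4.85475122] [-0.01223591  0.02067212 -0.0014095 ] 10.933808353564983
```

The underside is at about 10.8 mm, already inside the recess and still hanging free. Now the last millimetre.

>>> step_arm([
  [[0,0,0,-0.5,0,0,0],[0,0,0,-0.5,0,0,0],[0,0,0,0,0,0,0],[0,0,0,0,0,0,0]],
])

```text
clock: 18.3
eef_pos: [484.2, -348.3, 37.5]
tool_rot: [3.141, -0.0, 0.034]
force: [-0.3, 0.3, -2.2]
width: 11.0
```

>>> step_arm([
  [[0,0,0,-0.4,0,0,0],[0,0,0,0,0,0,0],[0,0,0,0,0,0,0]],
])

```text
clock: 18.55
eef_pos: [484.2, -348.2, 37.4]
tool_rot: [3.141, -0.0, 0.034]
force: [-1.7, 2.3, 4.5]
width: 10.9
```

Run:
```python
from h import *
s=ctrl.read_state();print(s['eef_pos'],s['tool_rot'],s['force'],s['torque'],s['width'])
```

```text
[ 484.19973896 -348.24604578   37.44241245] [ 3.14141054e+00 -2.91710004e-04  3.37723654e-02] [-1.74457717  2.27439245  4.5106271 ] [0.30279077 0.29080535 0.02483802] 10.903574261816544
```

Seated: contact force of about 4.5 N upward and the underside at 10.0 mm. I'll release gradually and retreat straight up.

>>> step_arm([
  [[0.15,0,0,0,0,0,0],[0.2,0,0,0,0,0,0],[0.3,0,0,0,0,0,0],[0.4,0,0,0,0,0,0],[0.5,0,0,0,0,0,0],[0.5,0,0,0,0,0,0],[0.5,0,0,5,0,0,0],[0.5,0,0,10,0,0,0],[0.5,0,0,20,0,0,0],[0.5,0,0,25,0,0,0]],
])

```text
clock: 19.38
eef_pos: [483.3, -347.6, 97.1]
tool_rot: [-3.14, 0.002, 0.034]
force: [0.3, -0.0, 0.8]
width: 43.0
```

>>> step_arm([
  [[0.5,0,0,25,0,0,0],[0.5,0,0,25,0,0,0],[0.5,-15,15,25,0,0,0],[0.5,-20,20,20,0,0,0],[0.5,-20,20,10,0,0,0],[0.5,-15,15,0,0,0,0],[0.5,0,0,0,0,0,0],[0.5,0,0,0,0,0,0]],
])

```text
clock: 20.05
eef_pos: [413.9, -277.8, 203.2]
tool_rot: [3.141, -0.001, 0.034]
force: [0.2, -0.0, -0.6]
width: 42.7
```

Run:
```python
from h import *
s=ctrl.read_state();print(s['eef_pos'],s['force'],s['clock'])
grab('wrist','w14');grab('top','t14');grab('scene','s14')
c=load('w14');P=cloud(c)
g=cv2.cvtColor(c['im'],cv2.COLOR_RGB2GRAY)
im=cv2.imread('pics/s14.png');cv2.imwrite('pics/s14z.png',cv2.resize(im[120:220,160:300],None,fx=4,fy=4,interpolation=cv2.INTER_CUBIC))
yaw=.0357;R=np.array([[np.cos(yaw),-np.sin(yaw)],[np.sin(yaw),np.cos(yaw)]])
for p in [(-75,-35),(-75,35),(75,-35),(75,35),(100,0),(0,-37),(0,37),(40,0),(0,-56),(0,56),(118,0)]:
    w=R@np.array(p)+[483.4,-348.4];uv=proj(c,[[*w,18]])[0].round().astype(int)
    if 3<uv[0]<637 and 3<uv[1]<397: q=P[uv[1]-3:uv[1]+4,uv[0]-3:uv[0]+4].reshape(-1,3); print(p,uv,np.median(q[:,2]).round(1))
```

```text
[ 413.90537621 -277.77951295  203.24926814] [ 0.19603036 -0.01767562 -0.57023527] 20.05
(-75, -35) [413 186] 17.7
(-75, 35) [351 187] 17.6
(75, -35) [427  38] 17.8
(75, 35) [356  38] 17.5
(100, 0) [394   9] 17.7
(0, -37) [422 117] 17.3
(0, 37) [352 118] 17.3
(40, 0) [389  77] 17.4
(0, -56) [440 117] 17.5
(0, 56) [334 118] 17.7
```

View pics/w14.png

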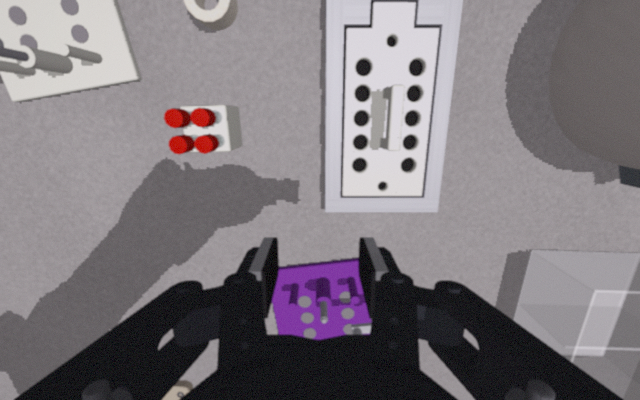

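View pics/s14z.png

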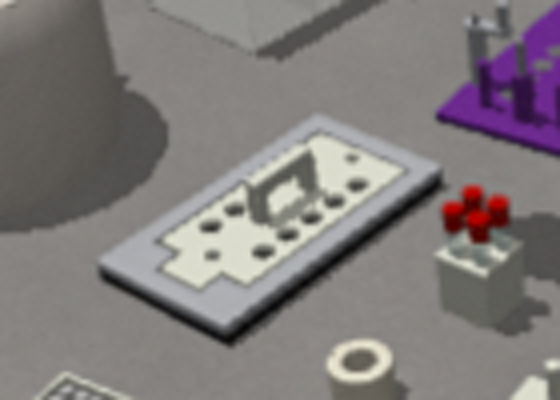

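View pics/t14.png

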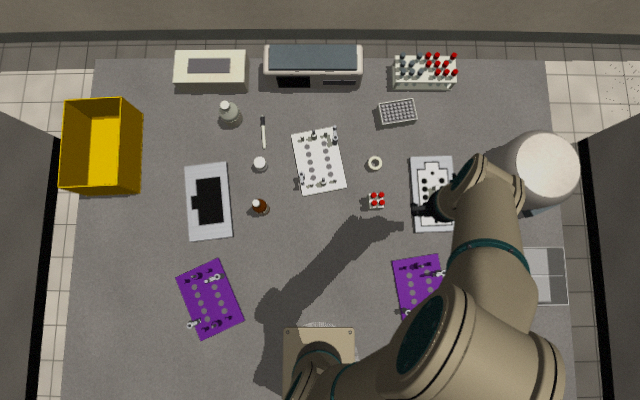

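The plate lies flush in the recess, with its top at 17.3–17.8 mm everywhere (18 nominal) and an even gap all round. The bystanders stand at the same pixels as before, and the gripper touches nothing, so I'm handing in.

```bash
python3 -c "
from cell import ctrl
print(ctrl.finish_job(), ctrl.read_state()['clock'])"
```

```text
the job is handed in; nothing more can be done
the job is handed in; nothing more can be done
```

The upper plate is lying flat and fully home in the long washing nest, and the job is handed in at about 20 s of the 72 s allowed.

- **Latches:** I pushed both by their stubs, with the fingers shut, to about 90° or a little more. Both ended wholly off the plate, at contact forces of about 2 N.
- **Lift:** The plate was gripped by its bar and lifted straight up and level off the pins. The load was about 3.5 N with practically no moment, so it neither cocked nor jammed.
- **Placing:** I measured the nest from a wrist view beside it and corrected 0.7 mm at hover. I lowered the plate until the floor carried it, at about 4.5 N, then opened the jaws and withdrew upward.

**Last checks:**
- The plate's top read 17.3–17.8 mm at every point checked (nominal 18), level with the nest rim.
- There was an even dark gap all round the plate in the wrist view.
- By eye, the bystanders stood where they were in the first top picture. The arm covered part of the right-hand purple rack and its surroundings in that view.
- Forces were about zero with the gripper clear of everything.

None of the checks failed. The top camera's rough nest position, the finer wrist fits and the hover fit agreed to within about 2 mm.

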